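# Contact check of three terminal posts with a sprung probe

### The job

Open the drawer and take out the contact probe, then touch its sprung tip down near the middle of the top of each brass terminal post on the block, from the thinnest post to the middle one to the thickest, with a light steady push of about 5 newtons for about a second each; the caps stand at unequal heights, so feel for them and never push so hard that the tip bottoms out. Then lay the probe back in its cradle in the drawer, leave the drawer open, and do not disturb the mouse, screwdriver and mug.

Things in the scene. Friction and masses are not known exactly. Their poses are not given: they have to be found in the camera images.
- drawer (a joint): travel of the drawer in metres: 0 shut, 0.17 fully out; it slides towards the robot side, square to its front. The drawer unit is a low grey case 220 deep, 240 wide and 100 mm high standing on the bench
- drawer_handle (a point): middle of the steel bar handle on the drawer's white front: a level round bar 10 mm thick and 110 mm long with 45 mm from the bar's axis to the front, 70 mm above the bench (30 mm below the top of the case). x points from the handle into the case (opening is along -x), y along the bar, z up. The front reaches 94 mm above the bench
- cradle (a point): middle of the probe's cradle, at saddle level, 64 mm above the bench; moves with the drawer; axes as the handle's, 131 mm behind it along x. Two black forks at y = -46 and +46 mm, each 10 mm thick along y, have cheeks 11 mm high and 27 mm apart along x; the probe's handle lies between them along y. Drawer floor 52 mm below this point; drawer side walls end 57 mm above the bench
- probe: loose black right-angled probe, 120 g, lying in the cradle: a straight square-section handle 150 mm long (x, from -75 to +75), 22 mm wide (y) and 22 mm high (z). Origin in the middle of the handle's underside; z up. Near its +x end, at x = 64 mm, a grey round nose 18 mm thick points down (-z) to 30 mm below the underside, and the steel tip ends 48 mm below it
- probe_tip (a point): lower end of the probe's sprung steel tip, a ball-ended pin 7 mm thick. The tip springs back up to 10 mm into the nose along the probe's z: it begins to yield at 1.6 N, needs 0.8 N more for each mm, and bottoms out at 9.6 N
- block: fixed white terminal block 100 (x) by 210 (y) by 50 mm high; origin in the middle of its underside. The three posts stand on it in a row along its y, 65 mm apart, in any order
- post_thin: terminal post: a black collar 38 mm across, 6 mm high, with an upright brass cap of 12 mm diameter (the thinnest). Origin on its axis at the block's top face, 50 mm above the bench. The cap is screwed up or down: its flat top is 20 to 36 mm above this origin, different for each post and not given by this pose. It does not yield when pressed
- post_middle: terminal post: a black collar 38 mm across, 6 mm high, with an upright brass cap of 20 mm diameter (the middle one). Origin on its axis at the block's top face, 50 mm above the bench. The cap is screwed up or down: its flat top is 20 to 36 mm above this origin, different for each post and not given by this pose. It does not yield when pressed
- post_thick: terminal post: a black collar 38 mm across, 6 mm high, with an upright brass cap of 30 mm diameter (the thickest). Origin on its axis at the block's top face, 50 mm above the bench. The cap is screwed up or down: its flat top is 20 to 36 mm above this origin, different for each post and not given by this pose. It does not yield when pressed
- mouse: bystander: black computer mouse, 105 by 60 by 33 mm high, origin in the middle of its underside
- screwdriver: bystander: screwdriver lying on the bench, about 200 mm long along its x
- mug: bystander: white mug, 76 mm across and 90 mm high, handle at +y, origin in the middle of its underside

How it is judged (in metres and radians):
On the way, in this order (a step that is already met when the one before it is completed fails the run):
1. the drawer is pulled open by at least 100 mm (value of joint drawer above 0.1 m), for 0.1 s.
2. the probe's tip presses within 6 mm of the middle of the thinnest post's top with 3 to 8 N for 0.4 s (contact force between probe and post_thin between 3 and 8 N and horizontal distance between probe_tip and post_thin below 0.006 m), for 0.4 s.
3. the probe's tip presses within 6 mm of the middle of the middle-sized post's top with 3 to 8 N for 0.4 s (contact force between probe and post_middle between 3 and 8 N and horizontal distance between probe_tip and post_middle below 0.006 m), for 0.4 s.
4. the probe's tip presses within 6 mm of the middle of the thickest post's top with 3 to 8 N for 0.4 s (contact force between probe and post_thick between 3 and 8 N and horizontal distance between probe_tip and post_thick below 0.006 m), for 0.4 s.
At the end, for the whole second after the job is handed in: The probe lies at rest in the cradle's two forks, nose down: its origin within 8 mm across, 20 mm along and 5 mm in height of the cradle point, lying along the cradle within 0.2 rad and level within 0.12 rad; the drawer is still open by more than 80 mm (x of probe in the frame of cradle between -0.008 and 0.008 m and y of probe in the frame of cradle between -0.02 and 0.02 m and z of probe in the frame of cradle between -0.005 and 0.005 m and angle between the x axis of probe and the y axis of cradle, either way round below 0.2 rad and angle between probe's own z axis and vertical below 0.12 rad and linear speed of probe below 0.02 m/s and value of joint drawer above 0.08 m); the robot touches nothing.
It fails at once if a post is pressed with more than 12 N by the probe or the arm (contact force between any of probe, the arm, the fingers and post_thin above 12 N or contact force between any of probe, the arm, the fingers and post_middle above 12 N or contact force between any of probe, the arm, the fingers and post_thick above 12 N).
It fails at once if the mouse is moved by more than 30 mm (distance of mouse from where it was at the start of the episode above 0.03 m).
It fails at once if the screwdriver is moved by more than 30 mm (distance of screwdriver from where it was at the start of the episode above 0.03 m).
It fails at once if the mug is moved by more than 30 mm (distance of mug from where it was at the start of the episode above 0.03 m).
It also fails if it takes over 72 s, if anything falls off the work surface, if the arm or the gripper's body presses on something with over 40 N, if the wrist force passes 120 N, or if a joint passes its speed limit or range.

### The arm

A 6-joint arm with a two-finger parallel gripper is mounted at the origin on the work surface. World frame = base frame: x ahead of the robot, y to its left, z up, the work surface at z = 0. Lengths are in mm, angles in rad, forces in N, time in s.
With the tool pointing down it reaches from about 300 to 775 mm from the base axis. Payload 14.6 kg.
Tool frame: the origin (TCP) lies between the finger pads; the fingertips stand manip.nose_length ahead of it and the grasp point (between the pads) lies 11 mm behind it (manip.nose_length is the distance from the TCP to the fingertips, in mm); z points along the fingers, y is the line along which they close (so a half turn about z gives the same grasp; the last joint's range is limited). The gripper opens to 94 mm and grips with 3 to 60 N. Pads are 16 mm wide; open, the fingers measure 119 mm over their backs; the gripper's body (75 mm by 177 mm) begins 78 mm behind the grasp point.
Start: joints at [1.053, 0.3, 1.521, -0, 1.321, -0.067], TCP at [239.623, 495.045, 178.246] pointing down, gripper open.
Joint ranges: [-3.03, 3.03], [-0.79, 2.21], [0.23, 2.52], [-1.04, 4.18], [0, 3.07], [-2.55, 2.55]. Speed limits (rad/s): [2.22, 2.22, 2.57, 3.14, 3.14, 3.14].

### API

Orientations are given as [roll, pitch, yaw] about the fixed x, y, z axes, in that order (R = Rz(yaw) Ry(pitch) Rx(roll)).
In Python, from cell import manip, cams, job gives the robot as it stands.
- The arm moves only by the tool jog_arm, never from a script. Its argument "commands" is a list of rows, each an object of numbers: "dx", "dy", "dz": the shift along the tool's x, y, z each as a share of 40 mm, from -1 to 1; "ax", "ay", "az": the turn, a rotation vector about the tool's x, y, z each as a share of 10 degrees, from -1 to 1; "gripper": the closure, from 0 (fully open) to 1 (shut). A call has 1 to 10 rows; each row shifts and turns the commanded pose from where the row before left it, along the tool's axes as they then stand; what a row does not reach is not made up. A row lasts 1/8 s, in which the tool goes at most 62.5 mm and 10.7 degrees, less where a joint would pass 70% of its speed; a pose out of reach is approached as far as the arm can. A call with a number of a shift or a turn outside -1 to 1 is refused whole. A call with a gripper value outside its range is refused whole. The fingers move at their own pace and stop on an object; "squeeze" is the grip in N (left out, the last holds). Time passes only in rows, so rows that do not move let the fingers close. It gives the time, the measured TCP pose, the force, the opening and the grip force at its end, in the units of the state.
- manip.read_state(): the state, without advancing time (a new reading comes with each control period).
- cams.camera(name): name is "side" or "top"; returns a dict with "image" (384x512x3 uint8, red, green, blue), "fx", "fy", "cx", "cy" (pixels), "dist_coeffs" ([k1, k2, p1, p2, k3] as OpenCV has them; the pictures are not rectified), "world_to_cam" (4x4, takes a point from world to camera coordinates). Camera axes: x right, y down, z forward; pixel columns grow to the right and rows downward; lengths in mm; the calibration is good to about 2 mm. A picture is of the moment at which its call begins. There is no depth.
- job.sign_off(): hands the job in; it is judged then, once.
The state is a dict: "clock": time; "joints": joint angles; "qd": joint speeds; "effort": joint torques, N m; "eef_pos": TCP position; "eef_rot": TCP orientation; "wrist_force": force on the tool from outside, world axes, zero at the start; "moment": the same for the moment, N m; "finger_gap": finger opening in mm; "finger_force": force on a finger pad.
Only numpy, scipy, OpenCV 4.12 (cv2) and the standard library are available. Lean on these libraries where they do the work, as an engineer would, in place of code of your own. Each camera call takes 0.05 s, during which the arm holds its last target. There are 200 camera calls.

## Working session

There is one attempt and no reset: what is moved stays moved. The work goes in short steps, Python scripts to look and compute and a tool call to move; the robot and the scene stay as the last step left them, time stands still between calls to the robot, and variables do not carry over. Pictures are saved under pics/ and viewed, at most 10 in all, crops included, and the job is handed in when it is done.

Besides the shell and the picture viewer there is one more tool, called after "Emit:" as name([rows], argument=value, ...), one row to a line, values as JSON. jog_arm: Moves the arm, as the interface text tells. Shift numbers are shares of 40 mm and turn numbers shares of 10 degrees, none past 1 either way. Its arguments: {"type":"object","properties":{"commands":{"type":"array"},"squeeze":{"type":"number"}},"required":["commands"]}

```bash
mkdir -p pics; ls
cat > h.py <<'E'
import numpy as np, cv2
from cell import manip, cams, job
def grab(n, save=None):
    c=cams.camera(n)
    if save: cv2.imwrite(save, cv2.cvtColor(c['image'],cv2.COLOR_RGB2BGR))
    return c
def K(c): return np.array([[c['fx'],0,c['cx']],[0,c['fy'],c['cy']],[0,0,1.]])
def ray(c,uv):
    p=cv2.undistortPoints(np.array(uv,float).reshape(-1,1,2),K(c),np.array(c['dist_coeffs'])).reshape(-1,2)
    T=np.array(c['world_to_cam']);R=T[:3,:3];o=-R.T@T[:3,3]
    return o,np.c_[p,np.ones(len(p))]@R
def onz(c,uv,z):
    o,d=ray(c,uv); return o+d*((z-o[2])/d[:,2])[:,None]
def proj(c,P):
    T=np.array(c['world_to_cam']); r=cv2.Rodrigues(T[:3,:3])[0]
    return cv2.projectPoints(np.array(P,float).reshape(-1,1,3),r,T[:3,3],K(c),np.array(c['dist_coeffs']))[0].reshape(-1,2)
E
python3 - <<'E'
from h import *
for n in('side','top'):
    c=grab(n,f'pics/{n}0.png'); o,_=ray(c,[[256,192]]); print(n,o,c['fx'],np.array(c['world_to_cam'])[:3,:3].round(2).tolist())
print(manip.read_state(),manip.nose_length)
E
```

```text
pics
side [  546.4396075  -1052.45038566   724.70986274] 489.71208963356077 [[0.99, -0.1, -0.0], [-0.06, -0.56, -0.83], [0.08, 0.82, -0.56]]
top [ 481.56287388 -115.63117158 1430.05453535] 497.7762076242683 [[-0.02, -1.0, -0.0], [-0.99, 0.02, -0.1], [0.11, 0.0, -0.99]]
{'clock': 0.1, 'joints': array([ 1.05342731e+00,  3.00365277e-01,  1.52148877e+00, -6.62086519e-06,
        1.32072546e+00, -6.66204175e-02]), 'qd': array([-0.00020236, -0.00125865, -0.00190009, -0.00138619, -0.00129194,
        0.00114597]), 'effort': array([ 8.56123006e-04, -5.32641935e+01, -3.53284764e+01,  7.09567009e-02,
        2.34738900e-02, -6.08000937e-05]), 'eef_pos': array([239.48908723, 494.83632033, 177.78344988]), 'eef_rot': array([-3.14060757e+00, -5.92962647e-05,  2.69084566e+00]), 'wrist_force': array([-0.17874172, -0.31866429, -0.29189358]), 'moment': array([0.03078941, 0.02151738, 0.02325081]), 'finger_force': 0.0, 'finger_gap': 93.67698792026584} 8.0
```

View pics/side0.png

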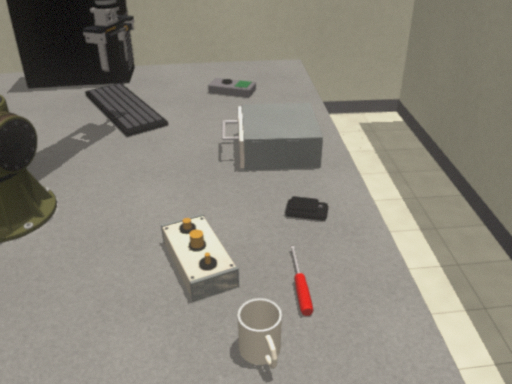

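View pics/top0.png

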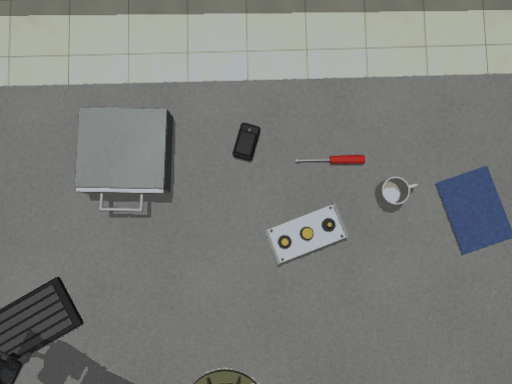

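The side view shows the drawer unit at about (280,135), the block at (198,255), the thin cap at (207,259), thick at (197,240) and middle at (187,225). In the top view the handle bar is at (121,209) and the caps are at (285,242) middle, (307,233) thick and (329,225) thin.

```bash
cat > meas.py <<'E'
from h import *
def brass(c):
    hsv=cv2.cvtColor(c['image'],cv2.COLOR_RGB2HSV)
    m=cv2.inRange(hsv,(8,110,90),(30,255,255)); n,l,s,ce=cv2.connectedComponentsWithStats(m)
    return [(ce[i],s[i]) for i in range(1,n) if s[i][4]>8]
if __name__=='__main__':
    t=grab('top');s=grab('side')
    for nm,c in(('top',t),('side',s)):
        for ce,st in brass(c): print(nm,ce.round(1),st,onz(c,[ce],78).round(1))
    # block: white region in top view
    g=cv2.cvtColor(t['image'],cv2.COLOR_RGB2GRAY); 
    roi=np.zeros_like(g); roi[195:275,255:360]=1
    m=((g>150)&(roi>0)).astype(np.uint8); cs,_=cv2.findContours(m,cv2.RETR_EXTERNAL,cv2.CHAIN_APPROX_NONE)
    k=max(cs,key=cv2.contourArea); r=cv2.minAreaRect(k); P=onz(t,cv2.boxPoints(r),50)
    print('block',r,P.round(1).tolist(),P.mean(0).round(1), [np.linalg.norm(P[i]-P[i-1]).round(1) for i in range(4)])
    # dark collars: 
    hsv=cv2.cvtColor(t['image'],cv2.COLOR_RGB2HSV)
    filled=cv2.drawContours(np.zeros_like(g),[k],-1,1,-1); 
    mm=((filled>0)&((g<120)|(hsv[...,1]>100))).astype(np.uint8); n,l,st,ce=cv2.connectedComponentsWithStats(mm)
    for i in range(1,n):
        if st[i][4]>40: print('collar',ce[i].round(1),st[i],onz(t,[ce[i]],57).round(1))
    # handle & front
    big=cv2.resize(t['image'][90:225,65:185],None,fx=6,fy=4.4,interpolation=cv2.INTER_CUBIC)
    print(g[180:220:1,120].tolist()); print(g[185:216,103].tolist()); print(g[209,90:155].tolist()); print(g[200,90:155].tolist())
    print('front',g[183:195,100].tolist(),g[183:195,140].tolist(), g[190,70:85].tolist(), g[190,155:175].tolist())
E
python3 meas.py
```

```text
top [329.1 224.3] [327 222   5   5  18] [[ 516.2 -297.9   78. ]]
top [307. 233.] [302 228  11  11  98] [[ 494.  -237.4   78. ]]
top [284.5 241.8] [281 238   8   8  47] [[ 472.  -175.8   78. ]]
side [186.7 222.9] [183 218   8  11  78] [[ 474.2 -191.3   78. ]]
side [196.  238.1] [189 229  15  19 211] [[ 494.7 -246.1   78. ]]
side [207.1 257.8] [205 253   5  11  47] [[ 517.1 -310.9   78. ]]
block ((305.9229736328125, 233.24758911132812), (35.71113586425781, 71.09835815429688), 68.62937927246094) [[506.5, -127.8, 50.0], [573.7, -313.3, 50.0], [481.1, -345.5, 50.0], [414.8, -161.2, 50.0]] [ 494.  -236.9   50. ] [np.float64(97.6), np.float64(197.3), np.float64(98.0), np.float64(195.9)]
collar [328.1 224.6] [322 218  14  14 146] [[ 515.9 -297.9   57. ]]
collar [306.1 233.2] [300 227  13  14 148] [[ 493.7 -236.8   57. ]]
collar [284.3 241.7] [278 235  14  14 147] [[ 472.1 -176.3   57. ]]
[135, 135, 137, 137, 136, 137, 135, 125, 133, 177, 179, 166, 118, 78, 77, 77, 79, 79, 79, 78, 78, 89, 113, 115, 119, 117, 116, 124, 151, 167, 133, 104, 115, 110, 77, 77, 76, 89, 119, 119]
[134, 123, 122, 177
[... 311 characters left out ...]
8, 167, 167, 165, 166, 164, 162, 164, 164, 163, 161, 162, 161, 160, 169, 148, 106, 109, 117, 117, 115, 90, 76, 76, 79, 108, 117, 119, 117]
[99, 93, 92, 92, 92, 93, 92, 92, 92, 104, 154, 158, 123, 88, 89, 94, 95, 83, 78, 79, 78, 78, 78, 78, 78, 79, 77, 78, 78, 79, 78, 80, 79, 77, 75, 75, 76, 75, 75, 76, 77, 78, 79, 80, 80, 79, 77, 77, 78, 89, 140, 162, 131, 86, 75, 77, 78, 78, 77, 77, 78, 76, 77, 78, 77]
front [132, 133, 136, 124, 115, 178, 177, 178, 157, 80, 110, 140] [139, 140, 139, 141, 126, 117, 177, 177, 178, 159, 85, 106] [118, 121, 120, 120, 119, 119, 167, 169, 168, 170, 174, 176, 176, 178, 177] [179, 178, 177, 179, 178, 179, 179, 178, 117, 63, 61, 56, 51, 46, 44, 61, 75, 79, 107, 117]
```

Run:
```python
from h import *
from scipy.optimize import brentq
t=grab('top');s=grab('side')
g=cv2.cvtColor(t['image'],cv2.COLOR_RGB2GRAY).astype(float)
def cen(col,a,b):
    w=np.clip(g[a:b,col]-120,0,None); return (w*np.arange(a,b)).sum()/w.sum()
uv=[(c,cen(c,205,214)) for c in range(106,137)]
P=onz(t,uv,70); p=np.polyfit(P[:,1],P[:,0],1); print('bar slope dx/dy',p[0],P[[0,-1]].round(1))
r=cen(121,205,214); E=onz(t,[(99.2,r),(141.7,r)],70); print('bar ends',E.round(1),E.mean(0).round(1))
F=[(c,cen(c,186,195)) for c in list(range(85,98))+list(range(146,160))]; P=onz(t,F,94); print('front slope',np.polyfit(P[:,1],P[:,0],1),P[0])
for n,xy,rr,row in(('thin',(516,-298),6,252.5),('mid',(472,-176),10,217.5),('thick',(494,-237),15,228.5)):
    a=np.linspace(0,6.28,60)
    f=lambda z: proj(s,np.c_[xy[0]+rr*np.cos(a),xy[1]+rr*np.sin(a),0*a+z])[:,1].min()-row
    print(n,brentq(f,40,120))
```

```text
bar slope dx/dy 0.04279569427369987 [[573.8 309.3  70. ]
 [570.3 227.3  70. ]]
bar ends [[573.9 327.9  70. ]
 [571.1 211.7  70. ]] [572.5 269.8  70. ]
front slope [3.35473139e-02 6.13900840e+02] [625.70928766 358.89749661  94.        ]
thin 75.85201649420924
mid 74.05354337541083
thick 84.72666090858658
```

Emit:
jog_arm([
  {"az": 0.947, "gripper": 0.57},
  {"az": 0.947, "gripper": 0.57},
  {"az": 0.947, "gripper": 0.57},
  {"az": 0.947, "gripper": 0.57},
  {"az": 0.947, "gripper": 0.57},
  {"az": 0.947, "gripper": 0.57},
  {"az": 0.947, "gripper": 0.57},
  {"gripper": 0.57},
], squeeze=30)

```text
schema error: expected keys dx, dy, dz, ax, ay, az, gripper
```

Emit:
jog_arm([
  {"dx": 0, "dy": 0, "dz": 0, "ax": 0, "ay": 0, "az": 0.947, "gripper": 0.57},
  {"dx": 0, "dy": 0, "dz": 0, "ax": 0, "ay": 0, "az": 0.947, "gripper": 0.57},
  {"dx": 0, "dy": 0, "dz": 0, "ax": 0, "ay": 0, "az": 0.947, "gripper": 0.57},
  {"dx": 0, "dy": 0, "dz": 0, "ax": 0, "ay": 0, "az": 0.947, "gripper": 0.57},
  {"dx": 0, "dy": 0, "dz": 0, "ax": 0, "ay": 0, "az": 0.947, "gripper": 0.57},
  {"dx": 0, "dy": 0, "dz": 0, "ax": 0, "ay": 0, "az": 0.947, "gripper": 0.57},
  {"dx": 0, "dy": 0, "dz": 0, "ax": 0, "ay": 0, "az": 0.947, "gripper": 0.57},
  {"dx": 0, "dy": 0, "dz": 0, "ax": 0, "ay": 0, "az": 0, "gripper": 0.57},
], squeeze=30)

```text
clock: 1.3
eef_pos: [239.6, 495.0, 178.2]
eef_rot: [-3.142, 0.0, 1.535]
wrist_force: [0.6, -0.7, 1.0]
finger_gap: 40.6
finger_force: 0.0
```

Emit:
jog_arm([
  {"dx": -0.592, "dy": 0.946, "dz": 0, "ax": 0, "ay": 0, "az": 0, "gripper": 0.57},
  {"dx": -0.592, "dy": 0.946, "dz": 0, "ax": 0, "ay": 0, "az": 0, "gripper": 0.57},
  {"dx": -0.592, "dy": 0.946, "dz": 0, "ax": 0, "ay": 0, "az": 0, "gripper": 0.57},
  {"dx": -0.592, "dy": 0.946, "dz": 0, "ax": 0, "ay": 0, "az": 0, "gripper": 0.57},
  {"dx": -0.592, "dy": 0.946, "dz": 0, "ax": 0, "ay": 0, "az": 0, "gripper": 0.57},
  {"dx": -0.592, "dy": 0.946, "dz": 0, "ax": 0, "ay": 0, "az": 0, "gripper": 0.57},
  {"dx": -0.592, "dy": 0.946, "dz": 0, "ax": 0, "ay": 0, "az": 0, "gripper": 0.57},
  {"dx": -0.592, "dy": 0.946, "dz": 0, "ax": 0, "ay": 0, "az": 0, "gripper": 0.57},
  {"dx": -0.592, "dy": 0.946, "dz": 0, "ax": 0, "ay": 0, "az": 0, "gripper": 0.57},
  {"dx": 0, "dy": 0, "dz": 0, "ax": 0, "ay": 0, "az": 0, "gripper": 0.57},
])

```text
clock: 2.55
eef_pos: [573.7, 267.5, 177.5]
eef_rot: [-3.141, 0.001, 1.535]
wrist_force: [-0.3, -0.8, -0.2]
finger_gap: 40.3
finger_force: 0.0
```

Emit:
jog_arm([
  {"dx": 0, "dy": 0, "dz": 0.744, "ax": 0, "ay": 0, "az": 0, "gripper": 0.57},
  {"dx": 0, "dy": 0, "dz": 0.744, "ax": 0, "ay": 0, "az": 0, "gripper": 0.57},
  {"dx": 0, "dy": 0, "dz": 0.744, "ax": 0, "ay": 0, "az": 0, "gripper": 0.57},
  {"dx": 0, "dy": 0, "dz": 0.744, "ax": 0, "ay": 0, "az": 0, "gripper": 0.57},
  {"dx": 0, "dy": 0, "dz": 0, "ax": 0, "ay": 0, "az": 0, "gripper": 1},
  {"dx": 0, "dy": 0, "dz": 0, "ax": 0, "ay": 0, "az": 0, "gripper": 1},
  {"dx": 0, "dy": 0, "dz": 0, "ax": 0, "ay": 0, "az": 0, "gripper": 1},
  {"dx": 0, "dy": 0, "dz": 0, "ax": 0, "ay": 0, "az": 0, "gripper": 1},
])

```text
clock: 3.55
eef_pos: [572.4, 269.7, 60.1]
eef_rot: [3.14, -0.001, 1.534]
wrist_force: [-0.7, -0.5, -0.5]
finger_gap: 3.7
finger_force: 0.0
```

Run:
```python
from h import *
s=grab('side');t=grab('top')
a=cv2.resize(s['image'][70:190,180:340],(800,600),interpolation=cv2.INTER_CUBIC)
b=cv2.resize(t['image'][90:230,65:185],(514,600),interpolation=cv2.INTER_CUBIC)
cv2.imwrite('pics/s1.png',a[...,::-1]);cv2.imwrite('pics/t1.png',b[...,::-1])
print(proj(s,[[572.3,269.8,70]]),manip.read_state()['finger_gap'])
```

```text
[[223.32557461 129.77572855]] 0.24796369954729486
```

View pics/s1.png

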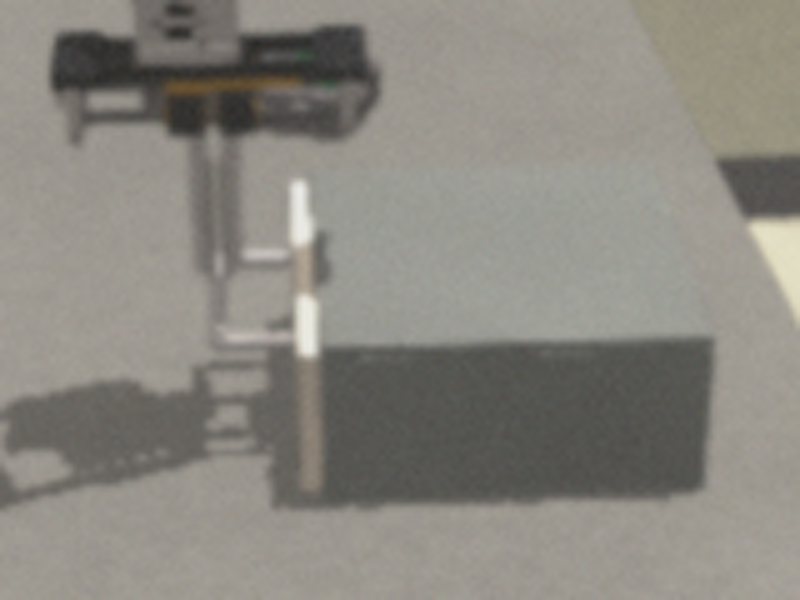

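Side crop: the fingers straddle the bar's line but end at about crop (200–230, 270), above the bar's middle at (216,299). I'll check the top crop and the projected fingertip positions.

Run:
```python
from h import *
s=grab('side');t=grab('top')
f=lambda p:((p-[180,70])*5).round().tolist()
print(manip.read_state()['eef_pos'],manip.read_state()['finger_gap'],manip.read_state()['finger_force'])
for z in(52,60,71,100): print(z,f(proj(s,[[572.4,269.7,z]])),((proj(t,[[572.4,269.7,z]])-[65,90])*4.286).round())
print('bar ends', f(proj(s,[[573.9,327.9,70],[571.1,211.7,70]])))
# intersect side ray of bar near corner (217,335) and far post (245,255)
for uv in((217,335),(240,257)):
    print(onz(s,[(uv[0]/5+180,uv[1]/5+70)],70),onz(s,[(uv[0]/5+180,uv[1]/5+70)],90))
```

```text
[572.14492154 269.48507089  59.43229957] 0.7433502184879094 0.0
52 [[218.0, 326.0]] [[246. 511.]]
60 [[217.0, 314.0]] [[242. 510.]]
71 [[217.0, 297.0]] [[237. 509.]]
100 [[215.0, 253.0]] [[224. 506.]]
bar ends [[216.0, 257.0], [219.0, 344.0]]
[[570.66907386 222.83786107  70.        ]] [[569.92891497 183.88050547  90.        ]]
[[588.91838804 326.07812859  70.        ]] [[587.62075124 283.96700143  90.        ]]
```

View pics/t1.png

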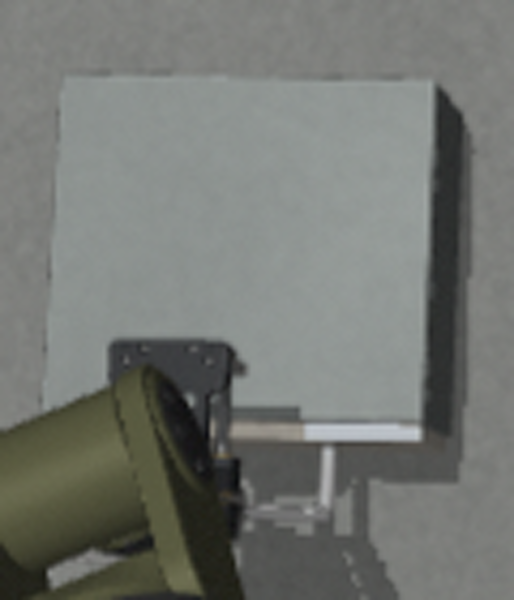

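The fingertips show at about crop row 270, where z=52 would put them at row 326. The fingers therefore closed above the bar. I'll check against the start picture whether this height offset is constant.

Run:
```python
from h import *
s=grab('side')
y=2.691; ty=np.array([np.sin(y),-np.cos(y),0]); c=np.array([239.5,494.8,0])
for z in(170,178,198,210): print(z,[proj(s,[c+[0,0,z]+k*53*ty])[0].round(1).tolist() for k in(-1,1)])
im=cv2.imread('pics/side0.png'); 
cv2.imwrite('pics/s0c.png',cv2.resize(im[0:100,70:170],(600,600),interpolation=cv2.INTER_CUBIC))
print(manip.nose_length)
```

```text
170 [[107.1, 82.0], [125.7, 70.8]]
178 [[106.7, 79.6], [125.4, 68.5]]
198 [[105.7, 73.5], [124.5, 62.7]]
210 [[105.1, 69.8], [124.0, 59.2]]
8.0
```

View pics/s0c.png

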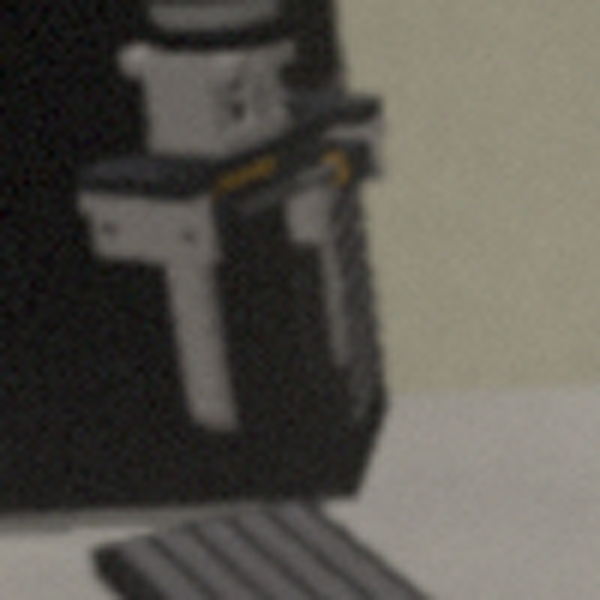

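Start picture: the left fingertip is at (105.8,71.7), which fits z≈204 rather than 170. So the fingertips really sit about 27 mm above the reported TCP, not 8 mm below it. I'll correct for that: open, go down 35 mm more, then close.

Emit:
jog_arm([
  {"dx": 0, "dy": 0, "dz": 0, "ax": 0, "ay": 0, "az": 0, "gripper": 0.57},
  {"dx": 0, "dy": 0, "dz": 0, "ax": 0, "ay": 0, "az": 0, "gripper": 0.57},
  {"dx": 0, "dy": 0, "dz": 0, "ax": 0, "ay": 0, "az": 0, "gripper": 0.57},
  {"dx": 0, "dy": 0, "dz": 0.44, "ax": 0, "ay": 0, "az": 0, "gripper": 0.57},
  {"dx": 0, "dy": 0, "dz": 0.44, "ax": 0, "ay": 0, "az": 0, "gripper": 0.57},
  {"dx": 0, "dy": 0, "dz": 0, "ax": 0, "ay": 0, "az": 0, "gripper": 1},
  {"dx": 0, "dy": 0, "dz": 0, "ax": 0, "ay": 0, "az": 0, "gripper": 1},
  {"dx": 0, "dy": 0, "dz": 0, "ax": 0, "ay": 0, "az": 0, "gripper": 1},
  {"dx": 0, "dy": 0, "dz": 0, "ax": 0, "ay": 0, "az": 0, "gripper": 1},
])

```text
clock: 4.92
eef_pos: [571.4, 269.6, 24.5]
eef_rot: [-3.14, 0.0, 1.534]
wrist_force: [-5.5, -0.5, 4.5]
finger_gap: 8.9
finger_force: 30.0
```

Gripped the bar. Pulling 160 mm.

Emit:
jog_arm([
  {"dx": 0, "dy": -0.25, "dz": 0, "ax": 0, "ay": 0, "az": 0, "gripper": 1},
  {"dx": 0, "dy": -0.5, "dz": 0, "ax": 0, "ay": 0, "az": 0, "gripper": 1},
  {"dx": 0, "dy": -0.5, "dz": 0, "ax": 0, "ay": 0, "az": 0, "gripper": 1},
  {"dx": 0, "dy": -0.5, "dz": 0, "ax": 0, "ay": 0, "az": 0, "gripper": 1},
  {"dx": 0, "dy": -0.5, "dz": 0, "ax": 0, "ay": 0, "az": 0, "gripper": 1},
  {"dx": 0, "dy": -0.5, "dz": 0, "ax": 0, "ay": 0, "az": 0, "gripper": 1},
  {"dx": 0, "dy": -0.5, "dz": 0, "ax": 0, "ay": 0, "az": 0, "gripper": 1},
  {"dx": 0, "dy": -0.5, "dz": 0, "ax": 0, "ay": 0, "az": 0, "gripper": 1},
  {"dx": 0, "dy": -0.25, "dz": 0, "ax": 0, "ay": 0, "az": 0, "gripper": 1},
  {"dx": 0, "dy": 0, "dz": 0, "ax": 0, "ay": 0, "az": 0, "gripper": 1},
])

```text
clock: 6.18
eef_pos: [411.3, 276.7, 24.5]
eef_rot: [3.141, -0.003, 1.534]
wrist_force: [-1.0, 10.7, -2.4]
finger_gap: 8.9
finger_force: 30.0
```

Emit:
jog_arm([
  {"dx": 0, "dy": 0, "dz": 0, "ax": 0, "ay": 0, "az": 0, "gripper": 0.57},
  {"dx": 0, "dy": 0, "dz": 0, "ax": 0, "ay": 0, "az": 0, "gripper": 0.57},
  {"dx": 0, "dy": 0, "dz": -0.8, "ax": 0, "ay": 0, "az": 0, "gripper": 0.57},
  {"dx": 0, "dy": 0, "dz": -1, "ax": 0, "ay": 0, "az": 0, "gripper": 0.57},
  {"dx": 0, "dy": 0, "dz": -1, "ax": 0, "ay": 0, "az": 0, "gripper": 0.57},
  {"dx": -1, "dy": 0, "dz": -0.5, "ax": 0, "ay": 0, "az": 0, "gripper": 0},
  {"dx": -1, "dy": 0, "dz": 0, "ax": 0, "ay": 0, "az": 0, "gripper": 0},
  {"dx": -1, "dy": 0, "dz": 0, "ax": 0, "ay": 0, "az": 0, "gripper": 0},
  {"dx": -1, "dy": 0, "dz": 0, "ax": 0, "ay": 0, "az": 0, "gripper": 0},
  {"dx": -1, "dy": 0, "dz": 0, "ax": 0, "ay": 0, "az": 0, "gripper": 0},
])

```text
clock: 7.42
eef_pos: [404.5, 74.1, 156.1]
eef_rot: [3.141, 0.0, 1.534]
wrist_force: [0.1, 0.5, 0.8]
finger_gap: 87.0
finger_force: 0.0
```

Run:
```python
from h import *
t=grab('top');s=grab('side')
a=cv2.resize(t['image'][150:270,70:180],None,fx=4.5,fy=4.5,interpolation=cv2.INTER_CUBIC)
b=cv2.resize(s['image'][80:185,150:330],None,fx=4.4,fy=4.4,interpolation=cv2.INTER_CUBIC)[:, :]
cv2.imwrite('pics/t2.png',a[...,::-1]); cv2.imwrite('pics/s2.png',b[...,::-1])
np.save('t2.npy',t['image']);print(a.shape,b.shape, proj(t,[[542,272,75]]))
```

```text
(540, 495, 3) (462, 792, 3) [[119.06959493 219.91156759]]
```

View pics/t2.png

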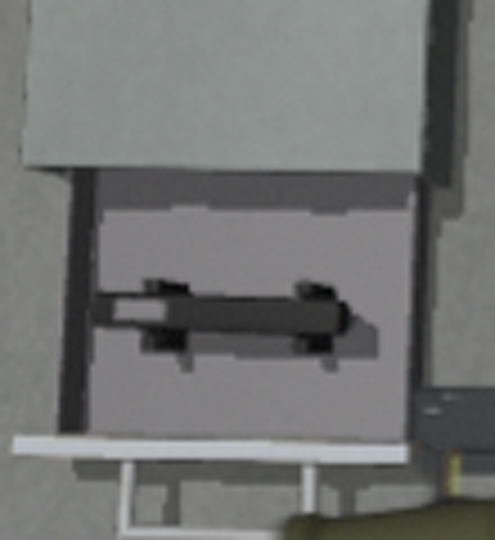

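View pics/s2.png

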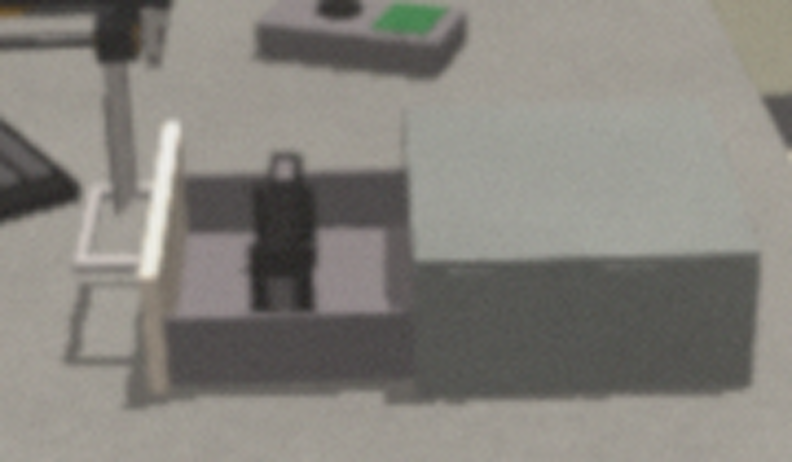

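Top crop: the handle spans columns 92–342 (centre about (217,314)). The fork tops are at columns 150 and 303, and the nose bulges at (350,318). The side crop shows the nose at the near end, so the nose points to world −y.

Run:
```python
from h import *
t=grab('top'); g=cv2.cvtColor(t['image'],cv2.COLOR_RGB2GRAY).astype(float)
def edges(col):
    w=np.clip(110-g[212:228,col],0,None); return (w*np.arange(212,228)).sum()/w.sum()
cols=range(110,134); v=[edges(c) for c in cols]; print(np.round(v,1))
sel=[(c,x) for c,x in zip(cols,v) if 112<=c<=131]
P=onz(t,sel,86);print('axis slope dx/dy',np.polyfit(P[:,1],P[:,0],1),P[0],P[-1])
C=onz(t,[(117.8,219.4)],86);print('centre',C)
print(g[214:226,122].tolist())
```

```text
[220.3 219.8 220.2 220.4 220.5 220.5 220.5 220.5 220.5 220.5 220.7 220.7
 220.7 220.7 220.7 220.7 220.7 220.8 220.9 220.8 220.9 220.9 220.8 220.9]
axis slope dx/dy [5.34808286e-02 5.25374935e+02] [541.1975474  287.90231363  86.        ] [538.17910157 236.68360537  86.        ]
centre [[542.97192814 272.28406382  86.        ]]
[130.0, 114.0, 44.0, 51.0, 52.0, 51.0, 51.0, 50.0, 45.0, 45.0, 70.0, 82.0]
```

Emit:
jog_arm([
  {"dx": 0.889, "dy": 0.655, "dz": 0, "ax": 0, "ay": 0, "az": 0, "gripper": 0.46},
  {"dx": 0.889, "dy": 0.655, "dz": 0, "ax": 0, "ay": 0, "az": 0, "gripper": 0.46},
  {"dx": 0.889, "dy": 0.655, "dz": 0, "ax": 0, "ay": 0, "az": 0, "gripper": 0.46},
  {"dx": 0.889, "dy": 0.655, "dz": 0, "ax": 0, "ay": 0, "az": 0, "gripper": 0.46},
  {"dx": 0.889, "dy": 0.655, "dz": 0, "ax": 0, "ay": 0, "az": 0, "gripper": 0.46},
  {"dx": 0, "dy": 0, "dz": 0, "ax": 0, "ay": 0, "az": 0, "gripper": 0.46},
  {"dx": 0, "dy": 0, "dz": 0.75, "ax": 0, "ay": 0, "az": 0, "gripper": 0.46},
  {"dx": 0, "dy": 0, "dz": 0.75, "ax": 0, "ay": 0, "az": 0, "gripper": 0.46},
  {"dx": 0, "dy": 0, "dz": 0, "ax": 0, "ay": 0, "az": 0, "gripper": 0.46},
])

```text
clock: 8.7
eef_pos: [540.7, 248.1, 94.3]
eef_rot: [-3.138, 0.002, 1.534]
wrist_force: [0.0, -0.6, 0.5]
finger_gap: 50.9
finger_force: 0.0
```

Run:
```python
from h import *
s=grab('side'); t=grab('top')
b=cv2.resize(s['image'][50:185,170:330],None,fx=4.4,fy=4.4,interpolation=cv2.INTER_CUBIC)
cv2.imwrite('pics/s3.png',b[...,::-1])
p=manip.read_state()['eef_pos'];print(p)
for z in(p[2]+20,p[2]+28,p[2]+36): print(z,[((proj(s,[[p[0]+k,p[1],z]])[0]-[170,50])*4.4).round().tolist() for k in(-31,31)])
```

```text
[542.34715669 248.59433881  97.15080426]
117.15080426130407 [[140.0, 305.0], [235.0, 301.0]]
125.15080426130407 [[139.0, 294.0], [234.0, 290.0]]
133.15080426130407 [[139.0, 283.0], [234.0, 278.0]]
```

View pics/s3.png

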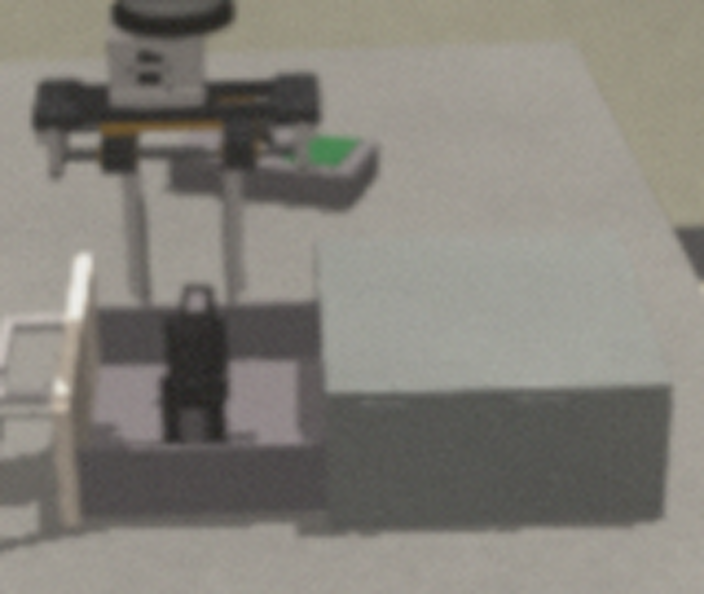

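Side crop: the fingertips are at about (140,300) and (237,300), on either side of the handle at column 195, so the tip offset is about +24 mm. Descending and gripping.

Emit:
jog_arm([
  {"dx": 0, "dy": 0, "dz": 0.84, "ax": 0, "ay": 0, "az": 0, "gripper": 0.46},
  {"dx": 0, "dy": 0, "dz": 0.84, "ax": 0, "ay": 0, "az": 0, "gripper": 0.46},
  {"dx": 0, "dy": 0, "dz": 0, "ax": 0, "ay": 0, "az": 0, "gripper": 0.46},
  {"dx": 0, "dy": 0, "dz": 0, "ax": 0, "ay": 0, "az": 0, "gripper": 0.9},
  {"dx": 0, "dy": 0, "dz": 0, "ax": 0, "ay": 0, "az": 0, "gripper": 0.9},
  {"dx": 0, "dy": 0, "dz": 0, "ax": 0, "ay": 0, "az": 0, "gripper": 0.9},
  {"dx": 0, "dy": 0, "dz": 0, "ax": 0, "ay": 0, "az": 0, "gripper": 0.9},
], squeeze=50)

```text
clock: 9.68
eef_pos: [542.6, 248.5, 29.7]
eef_rot: [3.141, -0.0, 1.534]
wrist_force: [-1.2, -0.6, 6.0]
finger_gap: 21.4
finger_force: 49.9
```

Emit:
jog_arm([
  {"dx": 0, "dy": 0, "dz": -0.5, "ax": 0, "ay": 0, "az": 0, "gripper": 0.9},
  {"dx": 0, "dy": 0, "dz": -1, "ax": 0, "ay": 0, "az": 0, "gripper": 0.9},
  {"dx": 0, "dy": 0, "dz": -1, "ax": 0, "ay": 0, "az": 0, "gripper": 0.9},
  {"dx": -0.5, "dy": 0, "dz": 0, "ax": 0, "ay": 0, "az": 0, "gripper": 0.9},
  {"dx": -0.9, "dy": -0.04, "dz": 0, "ax": 0, "ay": 0, "az": 0, "gripper": 0.9},
  {"dx": -0.9, "dy": -0.04, "dz": 0, "ax": 0, "ay": 0, "az": 0, "gripper": 0.9},
  {"dx": -0.9, "dy": -0.04, "dz": 0, "ax": 0, "ay": 0, "az": 0, "gripper": 0.9},
  {"dx": -0.9, "dy": -0.04, "dz": 0, "ax": 0, "ay": 0, "az": 0, "gripper": 0.9},
  {"dx": -0.9, "dy": 0, "dz": 0, "ax": 0, "ay": 0, "az": 0, "gripper": 0.9},
  {"dx": -0.9, "dy": 0, "dz": 0, "ax": 0, "ay": 0, "az": 0, "gripper": 0.9},
])

```text
clock: 10.92
eef_pos: [526.2, 11.1, 127.7]
eef_rot: [-3.14, 0.0, 1.533]
wrist_force: [0.1, -0.5, -1.4]
finger_gap: 21.7
finger_force: 49.9
```

Emit:
jog_arm([
  {"dx": -0.9, "dy": 0, "dz": 0, "ax": 0, "ay": 0, "az": 0, "gripper": 0.9},
  {"dx": -0.9, "dy": 0, "dz": 0, "ax": 0, "ay": 0, "az": 0, "gripper": 0.9},
  {"dx": -0.9, "dy": 0, "dz": 0, "ax": 0, "ay": 0, "az": 0, "gripper": 0.9},
  {"dx": -0.9, "dy": 0, "dz": 0, "ax": 0, "ay": 0, "az": 0, "gripper": 0.9},
  {"dx": -0.9, "dy": 0, "dz": 0, "ax": 0, "ay": 0, "az": 0, "gripper": 0.9},
  {"dx": -0.9, "dy": 0, "dz": 0, "ax": 0, "ay": 0, "az": 0, "gripper": 0.9},
  {"dx": -0.9, "dy": 0, "dz": 0, "ax": 0, "ay": 0, "az": 0, "gripper": 0.9},
  {"dx": -0.48, "dy": 0, "dz": 0, "ax": 0, "ay": 0, "az": 0, "gripper": 0.9},
  {"dx": 0, "dy": 0, "dz": 0, "ax": 0, "ay": 0, "az": 0, "gripper": 0.9},
])

```text
clock: 12.05
eef_pos: [516.5, -258.8, 128.0]
eef_rot: [-3.141, -0.001, 1.532]
wrist_force: [0.5, -0.2, -0.7]
finger_gap: 21.6
finger_force: 49.9
```

Run:
```python
from h import *
s=grab('side');t=grab('top'); st=manip.read_state();p=st['eef_pos'];print(p,st['wrist_force'],st['finger_gap'])
b=s['image'][175:280,145:250]; a=t['image'][180:270,270:360]
pic=np.hstack([cv2.resize(b,(400,400),interpolation=cv2.INTER_CUBIC),cv2.resize(a,(400,400),interpolation=cv2.INTER_CUBIC)])
cv2.imwrite('pics/p4.png',pic[...,::-1])
tip=p+[-1.5,-40,-13.7]
print('pred tip',tip,'side crop',((proj(s,[tip])-[145,175])*400/105).round(),'top crop',((proj(t,[tip])-[270,180])*400/90).round(), 'end', ((proj(t,[p+[-1.5-.4,-51,56.3]])-[270,180])*400/90).round())
```

```text
[ 516.99562699 -257.38087734  128.42066359] [-0.48125726  0.81775838 -1.08192849] 21.795941438257206
pred tip [ 515.49562699 -297.38087734  114.72066359] side crop [[229. 245.]] top crop [[270. 196.]] end [[307. 193.]]
```

View pics/p4.png

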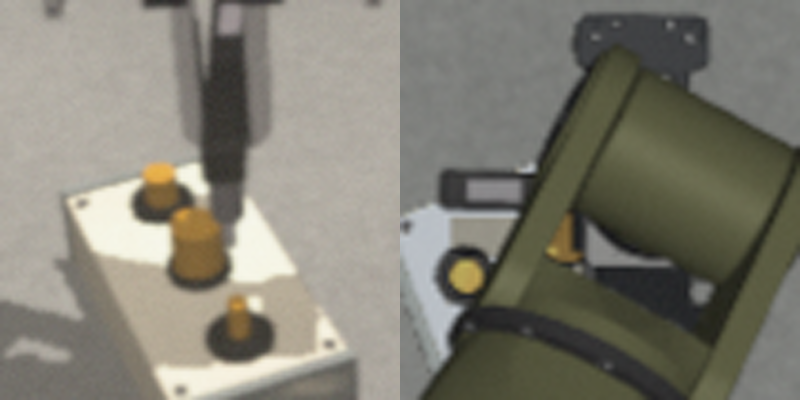

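Side crop: the tip ends at about (229,243), and prediction was (229,245). The thin cap is at (238,300). In the top crop the arm hides the nose, and the handle's far end is at x≈440. I'll check y from that end.

Run:
```python
from h import *
t=grab('top');p=manip.read_state()['eef_pos'];print(p)
print('end pred px',proj(t,[p+[99*.037,99,56.3]]))
g=cv2.cvtColor(t['image'],cv2.COLOR_RGB2GRAY)
for r in(219,221,223,225): print(r,g[r,274:292].tolist())
```

```text
[ 517.16287973 -257.18924658  128.64772533]
end pred px [[278.79117246 222.53190016]]
219 [129, 130, 130, 129, 104, 68, 55, 56, 56, 55, 60, 66, 68, 70, 65, 58, 56, 55]
221 [126, 127, 127, 127, 86, 47, 56, 58, 59, 60, 88, 125, 138, 137, 137, 135, 136, 137]
223 [130, 129, 130, 130, 88, 49, 56, 59, 57, 58, 85, 125, 136, 137, 136, 136, 137, 137]
225 [122, 126, 144, 141, 101, 58, 53, 54, 54, 54, 63, 75, 78, 77, 77, 77, 77, 78]
```

The far end sits at 278.0 px against 278.8 predicted, so the tip is about 2 mm further to +y than assumed. I'll correct by −2 mm and descend to just above the cap.

Emit:
jog_arm([
  {"dx": -0.05, "dy": 0, "dz": 0.4, "ax": 0, "ay": 0, "az": 0, "gripper": 0.9},
  {"dx": 0, "dy": 0, "dz": 0.25, "ax": 0, "ay": 0, "az": 0, "gripper": 0.9},
  {"dx": 0, "dy": 0, "dz": 0.15, "ax": 0, "ay": 0, "az": 0, "gripper": 0.9},
  {"dx": 0, "dy": 0, "dz": 0, "ax": 0, "ay": 0, "az": 0, "gripper": 0.9},
  {"dx": 0, "dy": 0, "dz": 0, "ax": 0, "ay": 0, "az": 0, "gripper": 0.9},
])

```text
clock: 12.82
eef_pos: [517.2, -260.3, 97.1]
eef_rot: [3.141, 0.0, 1.534]
wrist_force: [-0.1, 1.0, -1.1]
finger_gap: 21.5
finger_force: 49.9
```

```bash
cat > look.py <<'E'
import sys
from h import *
s=grab('side'); p=manip.read_state()
b=s['image'][210:275,165:245]
cv2.imwrite(sys.argv[1],cv2.resize(b,None,fx=8,fy=8,interpolation=cv2.INTER_CUBIC)[...,::-1])
f=[p['wrist_force'][2]]
for _ in range(3):
    grab('side'); f.append(manip.read_state()['wrist_force'][2])
tip=p['eef_pos']+[-1.4,-38,-13.7]; print(p['eef_pos'],'tip',tip,'fz',np.round(f,2),'tip px in crop',((proj(s,[tip])-[165,210])*8).round())
E
python3 look.py pics/s5.png
```

```text
[ 517.23353072 -260.32859788   97.16788278] tip [ 515.83353072 -298.32859788   83.46788278] fz [-1.02 -0.95 -1.05 -1.45] tip px in crop [[330. 333.]]
```

View pics/s5.png

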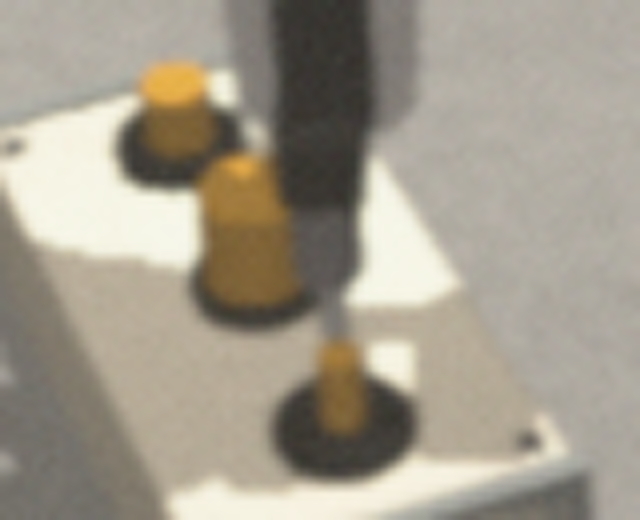

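Side crop: the tip (337,335) hangs right over the thin cap (341,345), with about 1 mm left to go in +x. Now feeling downwards.

Emit:
jog_arm([
  {"dx": 0, "dy": 0.025, "dz": 0.05, "ax": 0, "ay": 0, "az": 0, "gripper": 0.9},
  {"dx": 0, "dy": 0, "dz": 0.05, "ax": 0, "ay": 0, "az": 0, "gripper": 0.9},
  {"dx": 0, "dy": 0, "dz": 0, "ax": 0, "ay": 0, "az": 0, "gripper": 0.9},
])

```text
clock: 13.4
eef_pos: [517.9, -260.2, 92.5]
eef_rot: [-3.141, -0.0, 1.534]
wrist_force: [0.8, 0.1, -1.0]
finger_gap: 21.5
finger_force: 49.9
```

Emit:
jog_arm([
  {"dx": 0, "dy": 0, "dz": 0.05, "ax": 0, "ay": 0, "az": 0, "gripper": 0.9},
  {"dx": 0, "dy": 0, "dz": 0, "ax": 0, "ay": 0, "az": 0, "gripper": 0.9},
])

```text
clock: 13.65
eef_pos: [518.1, -260.3, 90.9]
eef_rot: [3.141, 0.0, 1.534]
wrist_force: [0.5, 0.3, 1.4]
finger_gap: 21.5
finger_force: 49.9
```

Emit:
jog_arm([
  {"dx": 0, "dy": 0, "dz": 0.04, "ax": 0, "ay": 0, "az": 0, "gripper": 0.9},
  {"dx": 0, "dy": 0, "dz": 0, "ax": 0, "ay": 0, "az": 0, "gripper": 0.9},
])

```text
clock: 13.9
eef_pos: [518.2, -260.3, 89.3]
eef_rot: [3.141, 0.0, 1.534]
wrist_force: [-0.9, 0.9, 1.5]
finger_gap: 21.5
finger_force: 49.9
```

Emit:
jog_arm([
  {"dx": 0, "dy": 0, "dz": 0.03, "ax": 0, "ay": 0, "az": 0, "gripper": 0.9},
  {"dx": 0, "dy": 0, "dz": 0, "ax": 0, "ay": 0, "az": 0, "gripper": 0.9},
])

```text
clock: 14.15
eef_pos: [518.1, -260.3, 88.1]
eef_rot: [3.141, 0.0, 1.534]
wrist_force: [0.7, 1.1, 3.9]
finger_gap: 21.5
finger_force: 49.9
```

```bash
cat > f.py <<'E'
from h import *
f=[]
for _ in range(6):
    grab('side'); q=manip.read_state(); f.append(q['wrist_force'][2])
print(q['eef_pos'],q['finger_gap'],np.round(f,2),np.mean(f)+1.1)
E
python3 f.py
```

```text
[ 518.10353087 -260.27872809   88.05620853] 21.397018045826517 [2.56 3.02 2.78 3.39 2.1  2.75] 3.866760924582059
```

Emit:
jog_arm([
  {"dx": 0, "dy": 0, "dz": 0.033, "ax": 0, "ay": 0, "az": 0, "gripper": 0.9},
  {"dx": 0, "dy": 0, "dz": 0, "ax": 0, "ay": 0, "az": 0, "gripper": 0.9},
  {"dx": 0, "dy": 0, "dz": 0, "ax": 0, "ay": 0, "az": 0, "gripper": 0.9},
  {"dx": 0, "dy": 0, "dz": 0, "ax": 0, "ay": 0, "az": 0, "gripper": 0.9},
  {"dx": 0, "dy": 0, "dz": 0, "ax": 0, "ay": 0, "az": 0, "gripper": 0.9},
])

```text
clock: 15.08
eef_pos: [518.1, -260.3, 86.7]
eef_rot: [3.141, 0.0, 1.534]
wrist_force: [0.4, 0.7, 3.7]
finger_gap: 21.5
finger_force: 49.9
```

```bash
python3 f.py
python3 - <<'E'
from h import *
s=grab('side');t=grab('top')
cv2.imwrite('pics/p6.png',cv2.resize(s['image'][210:275,165:245],None,fx=8,fy=8,interpolation=cv2.INTER_CUBIC)[...,::-1])
p=manip.read_state()['eef_pos']
print(p,proj(t,[p+[99*.037,97+4,56.3]]))
g=cv2.cvtColor(t['image'],cv2.COLOR_RGB2GRAY)
for r in(221,223): print(r,g[r,272:292].tolist())
E
```

```text
[ 518.07397695 -260.29256536   86.70279073] 21.460420550029067 [4.61 4.77 3.58 4.71 4.03 3.05] 5.225365678311196
[ 518.06449346 -260.29663756   86.68869575] [[278.6691096  222.69870155]]
221 [127, 125, 126, 129, 128, 127, 126, 83, 51, 60, 59, 59, 59, 117, 137, 136, 137, 136, 137, 136]
223 [126, 127, 130, 130, 129, 129, 127, 85, 51, 60, 57, 58, 58, 116, 137, 137, 137, 138, 137, 136]
```

Thin post: about 5.2 N held for over a second. On to the middle post, passing above the thick one.

Emit:
jog_arm([
  {"dx": 0, "dy": 0, "dz": -0.25, "ax": 0, "ay": 0, "az": 0, "gripper": 0.9},
  {"dx": 0, "dy": 0, "dz": -0.5, "ax": 0, "ay": 0, "az": 0, "gripper": 0.9},
  {"dx": 0.756, "dy": -0.306, "dz": 0, "ax": 0, "ay": 0, "az": 0, "gripper": 0.9},
  {"dx": 0.756, "dy": -0.306, "dz": 0, "ax": 0, "ay": 0, "az": 0, "gripper": 0.9},
  {"dx": 0.756, "dy": -0.306, "dz": 0, "ax": 0, "ay": 0, "az": 0, "gripper": 0.9},
  {"dx": 0.756, "dy": -0.306, "dz": 0, "ax": 0, "ay": 0, "az": 0, "gripper": 0.9},
  {"dx": 0, "dy": 0, "dz": 0, "ax": 0, "ay": 0, "az": 0, "gripper": 0.9},
  {"dx": 0, "dy": 0, "dz": 0.3, "ax": 0, "ay": 0, "az": 0, "gripper": 0.9},
  {"dx": 0, "dy": 0, "dz": 0.2, "ax": 0, "ay": 0, "az": 0, "gripper": 0.9},
  {"dx": 0, "dy": 0, "dz": 0, "ax": 0, "ay": 0, "az": 0, "gripper": 0.9},
])

```text
clock: 16.73
eef_pos: [473.1, -137.9, 95.6]
eef_rot: [-3.14, -0.001, 1.533]
wrist_force: [-0.0, -1.1, -1.6]
finger_gap: 22.0
finger_force: 49.9
```

```bash
python3 f.py
python3 - <<'E'
from h import *
s=grab('side');p=manip.read_state()['eef_pos']
im=s['image'][195:260,150:230]
cv2.imwrite('pics/p7.png',cv2.resize(im,None,fx=8,fy=8,interpolation=cv2.INTER_CUBIC)[...,::-1])
print('tip crop',((proj(s,[p+[-1.4,-38.5,-13.7]])-[150,195])*8).round(), 'cap top',((proj(s,[[472,-176,75.4]])-[150,195])*8).round())
E
```

```text
[ 473.72671797 -137.71216354   96.89249171] 21.810168422777544 [-1.71 -1.34 -1.03 -1.12 -0.51 -1.63] -0.12456306311894738
tip crop [[286. 175.]] cap top [[287. 198.]]
```

View pics/p7.png

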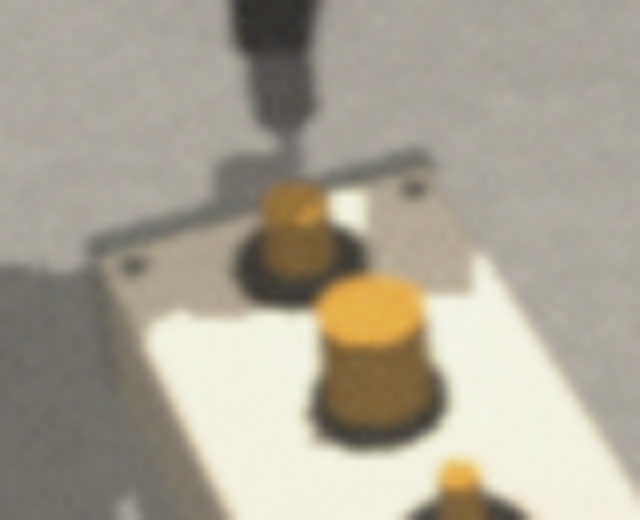

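Side crop: the tip (290,178) is above the middle cap (296,203), about 1.5 mm short in +x. That was my eleventh picture, one past the limit, so from here on I'll use numbers only.

Emit:
jog_arm([
  {"dx": 0, "dy": 0.0375, "dz": 0.05, "ax": 0, "ay": 0, "az": 0, "gripper": 0.9},
  {"dx": 0, "dy": 0, "dz": 0.05, "ax": 0, "ay": 0, "az": 0, "gripper": 0.9},
  {"dx": 0, "dy": 0, "dz": 0, "ax": 0, "ay": 0, "az": 0, "gripper": 0.9},
])

```text
clock: 17.45
eef_pos: [475.0, -137.6, 92.4]
eef_rot: [-3.141, -0.0, 1.534]
wrist_force: [0.1, -0.4, -0.6]
finger_gap: 21.6
finger_force: 49.9
```

Emit:
jog_arm([
  {"dx": 0, "dy": 0, "dz": 0.05, "ax": 0, "ay": 0, "az": 0, "gripper": 0.9},
  {"dx": 0, "dy": 0, "dz": 0, "ax": 0, "ay": 0, "az": 0, "gripper": 0.9},
])

```text
clock: 17.7
eef_pos: [475.0, -137.6, 90.5]
eef_rot: [-3.141, -0.0, 1.534]
wrist_force: [0.6, -1.2, -1.0]
finger_gap: 21.9
finger_force: 49.9
```

Emit:
jog_arm([
  {"dx": 0, "dy": 0, "dz": 0.04, "ax": 0, "ay": 0, "az": 0, "gripper": 0.9},
  {"dx": 0, "dy": 0, "dz": 0, "ax": 0, "ay": 0, "az": 0, "gripper": 0.9},
])

```text
clock: 17.95
eef_pos: [475.0, -137.6, 89.0]
eef_rot: [-3.141, -0.0, 1.534]
wrist_force: [-0.8, 0.2, -0.1]
finger_gap: 21.5
finger_force: 49.9
```

```bash
python3 f.py
```

```text
[ 475.09601257 -137.66025641   89.12194431] 21.63982742600139 [-1.04 -0.58 -0.74 -0.78  0.12 -1.61] 0.3289260953939034
```

Emit:
jog_arm([
  {"dx": 0, "dy": 0, "dz": 0.04, "ax": 0, "ay": 0, "az": 0, "gripper": 0.9},
  {"dx": 0, "dy": 0, "dz": 0, "ax": 0, "ay": 0, "az": 0, "gripper": 0.9},
])

```text
clock: 18.5
eef_pos: [475.2, -137.7, 87.6]
eef_rot: [3.141, 0.0, 1.534]
wrist_force: [0.0, 0.3, 0.2]
finger_gap: 21.4
finger_force: 49.9
```

Emit:
jog_arm([
  {"dx": 0, "dy": 0, "dz": 0.04, "ax": 0, "ay": 0, "az": 0, "gripper": 0.9},
  {"dx": 0, "dy": 0, "dz": 0, "ax": 0, "ay": 0, "az": 0, "gripper": 0.9},
])

```text
clock: 18.75
eef_pos: [475.2, -137.7, 85.9]
eef_rot: [3.141, 0.0, 1.534]
wrist_force: [0.4, 0.8, 1.9]
finger_gap: 21.5
finger_force: 49.9
```

```bash
python3 f.py
```

```text
[ 475.16999    -137.64976915   85.96603541] 21.797663489067403 [2.85 2.22 2.06 1.5  2.12 2.28] 3.2723848189416826
```

3.3 N; 2.2 mm more gives about 5 N. Holding.

Emit:
jog_arm([
  {"dx": 0, "dy": 0, "dz": 0.03, "ax": 0, "ay": 0, "az": 0, "gripper": 0.9},
  {"dx": 0, "dy": 0, "dz": 0.025, "ax": 0, "ay": 0, "az": 0, "gripper": 0.9},
  {"dx": 0, "dy": 0, "dz": 0, "ax": 0, "ay": 0, "az": 0, "gripper": 0.9},
  {"dx": 0, "dy": 0, "dz": 0, "ax": 0, "ay": 0, "az": 0, "gripper": 0.9},
  {"dx": 0, "dy": 0, "dz": 0, "ax": 0, "ay": 0, "az": 0, "gripper": 0.9},
  {"dx": 0, "dy": 0, "dz": 0, "ax": 0, "ay": 0, "az": 0, "gripper": 0.9},
])

```text
clock: 19.8
eef_pos: [475.1, -137.7, 83.7]
eef_rot: [3.141, 0.0, 1.534]
wrist_force: [0.7, 1.3, 4.1]
finger_gap: 21.5
finger_force: 49.9
```

```bash
python3 f.py
python3 - <<'E'
from h import *
t=grab('top');p=manip.read_state()['eef_pos']
print(p,proj(t,[p+[100*.037,100,56.3]]))
g=cv2.cvtColor(t['image'],cv2.COLOR_RGB2GRAY).astype(int)
for r in(234,236,238,240): print(r,g[r,225:245].tolist())
E
```

```text
[ 475.10615121 -137.66616379   83.69310832] 21.594364138832532 [3.29 3.98 4.13 4.36 3.93 3.68] 4.99446137895198
[ 475.09578665 -137.65401087   83.69563771] [[231.90050439 240.57858733]]
234 [124, 123, 125, 126, 126, 123, 122, 125, 126, 129, 127, 129, 127, 127, 127, 126, 124, 125, 126, 104]
236 [122, 121, 124, 125, 125, 125, 124, 114, 83, 65, 81, 90, 90, 89, 89, 88, 88, 88, 87, 61]
238 [124, 125, 125, 128, 128, 127, 125, 88, 60, 61, 60, 61, 65, 91, 100, 100, 100, 99, 69, 52]
240 [125, 126, 127, 128, 130, 129, 126, 85, 58, 59, 58, 59, 71, 120, 137, 136, 137, 116, 74, 59]
```

Emit:
jog_arm([
  {"dx": 0, "dy": 0, "dz": -0.25, "ax": 0, "ay": 0, "az": 0, "gripper": 0.9},
  {"dx": 0, "dy": 0, "dz": -0.6, "ax": 0, "ay": 0, "az": 0, "gripper": 0.9},
  {"dx": 0, "dy": 0, "dz": 0, "ax": 0, "ay": 0, "az": 0, "gripper": 0.9},
  {"dx": -0.756, "dy": 0.297, "dz": 0, "ax": 0, "ay": 0, "az": 0, "gripper": 0.9},
  {"dx": -0.756, "dy": 0.297, "dz": 0, "ax": 0, "ay": 0, "az": 0, "gripper": 0.9},
  {"dx": 0, "dy": 0, "dz": 0, "ax": 0, "ay": 0, "az": 0, "gripper": 0.9},
  {"dx": 0, "dy": 0, "dz": 0.2, "ax": 0, "ay": 0, "az": 0, "gripper": 0.9},
  {"dx": 0, "dy": 0, "dz": 0.14, "ax": 0, "ay": 0, "az": 0, "gripper": 0.9},
  {"dx": 0, "dy": 0, "dz": 0, "ax": 0, "ay": 0, "az": 0, "gripper": 0.9},
])

```text
clock: 21.28
eef_pos: [496.2, -198.3, 103.4]
eef_rot: [-3.141, -0.0, 1.534]
wrist_force: [-0.0, 0.1, -1.5]
finger_gap: 21.7
finger_force: 49.9
```

Emit:
jog_arm([
  {"dx": 0, "dy": 0, "dz": 0.05, "ax": 0, "ay": 0, "az": 0, "gripper": 0.9},
  {"dx": 0, "dy": 0, "dz": 0, "ax": 0, "ay": 0, "az": 0, "gripper": 0.9},
])

```text
clock: 21.52
eef_pos: [496.6, -198.9, 102.1]
eef_rot: [3.141, 0.0, 1.534]
wrist_force: [0.3, 1.0, -1.5]
finger_gap: 21.6
finger_force: 49.9
```

```bash
python3 f.py
```

```text
[ 496.62036347 -198.98943867  102.15634839] 21.647430223775967 [-0.94 -1.46 -0.67 -0.29 -0.63 -0.7 ] 0.31793690469623404
```

Emit:
jog_arm([
  {"dx": 0, "dy": 0, "dz": 0.04, "ax": 0, "ay": 0, "az": 0, "gripper": 0.9},
  {"dx": 0, "dy": 0, "dz": 0, "ax": 0, "ay": 0, "az": 0, "gripper": 0.9},
])

```text
clock: 22.08
eef_pos: [496.5, -198.9, 100.3]
eef_rot: [-3.141, -0.0, 1.534]
wrist_force: [0.4, 0.6, -1.3]
finger_gap: 21.7
finger_force: 49.9
```

Emit:
jog_arm([
  {"dx": 0, "dy": 0, "dz": 0.04, "ax": 0, "ay": 0, "az": 0, "gripper": 0.9},
  {"dx": 0, "dy": 0, "dz": 0, "ax": 0, "ay": 0, "az": 0, "gripper": 0.9},
])

```text
clock: 22.32
eef_pos: [496.5, -199.0, 98.8]
eef_rot: [-3.141, -0.0, 1.534]
wrist_force: [0.8, -0.0, -1.8]
finger_gap: 21.2
finger_force: 49.9
```

```bash
python3 f.py
```

```text
[ 496.61446423 -198.94625269   98.88976097] 21.596733393709314 [-1.11 -0.21 -1.05 -1.48 -0.73 -1.05] 0.16005340452300132
```

Emit:
jog_arm([
  {"dx": 0, "dy": 0, "dz": 0.05, "ax": 0, "ay": 0, "az": 0, "gripper": 0.9},
  {"dx": 0, "dy": 0, "dz": 0, "ax": 0, "ay": 0, "az": 0, "gripper": 0.9},
])

```text
clock: 22.88
eef_pos: [496.7, -199.0, 96.9]
eef_rot: [3.141, 0.0, 1.534]
wrist_force: [-0.7, 0.0, 1.1]
finger_gap: 21.5
finger_force: 49.9
```

Emit:
jog_arm([
  {"dx": 0, "dy": 0, "dz": 0.04, "ax": 0, "ay": 0, "az": 0, "gripper": 0.9},
  {"dx": 0, "dy": 0, "dz": 0, "ax": 0, "ay": 0, "az": 0, "gripper": 0.9},
])

```text
clock: 23.12
eef_pos: [496.7, -199.0, 95.4]
eef_rot: [3.141, 0.0, 1.534]
wrist_force: [1.1, 0.9, 1.7]
finger_gap: 21.7
finger_force: 49.9
```

```bash
python3 f.py
```

```text
[ 496.67774809 -199.0114611    95.37899956] 21.868506202920045 [1.43 1.52 2.27 1.58 1.42 1.63] 2.743248827549403
```

Emit:
jog_arm([
  {"dx": 0, "dy": 0, "dz": 0.04, "ax": 0, "ay": 0, "az": 0, "gripper": 0.9},
  {"dx": 0, "dy": 0, "dz": 0.03, "ax": 0, "ay": 0, "az": 0, "gripper": 0.9},
  {"dx": 0, "dy": 0, "dz": 0, "ax": 0, "ay": 0, "az": 0, "gripper": 0.9},
  {"dx": 0, "dy": 0, "dz": 0, "ax": 0, "ay": 0, "az": 0, "gripper": 0.9},
  {"dx": 0, "dy": 0, "dz": 0, "ax": 0, "ay": 0, "az": 0, "gripper": 0.9},
  {"dx": 0, "dy": 0, "dz": 0, "ax": 0, "ay": 0, "az": 0, "gripper": 0.9},
])

```text
clock: 24.18
eef_pos: [496.6, -199.0, 92.5]
eef_rot: [3.141, 0.0, 1.534]
wrist_force: [0.1, 1.7, 4.0]
finger_gap: 22.0
finger_force: 49.9
```

```bash
python3 f.py
```

```text
[ 496.63519078 -198.95555849   92.49899127] 22.059557810009093 [4.45 4.04 4.   3.28 4.09 4.25] 5.118894031707718
```

Thick post: about 5.1 N held for a second. Returning to the cradle.

Emit:
jog_arm([
  {"dx": 0, "dy": 0, "dz": -0.34, "ax": 0, "ay": 0, "az": 0, "gripper": 0.9},
  {"dx": 0, "dy": 0, "dz": -0.6, "ax": 0, "ay": 0, "az": 0, "gripper": 0.9},
  {"dx": 0.5, "dy": 0.0615, "dz": 0, "ax": 0, "ay": 0, "az": 0, "gripper": 0.9},
  {"dx": 0.9, "dy": 0.0615, "dz": 0, "ax": 0, "ay": 0, "az": 0, "gripper": 0.9},
  {"dx": 0.9, "dy": 0.0615, "dz": 0, "ax": 0, "ay": 0, "az": 0, "gripper": 0.9},
  {"dx": 0.9, "dy": 0.0615, "dz": 0, "ax": 0, "ay": 0, "az": 0, "gripper": 0.9},
  {"dx": 0.9, "dy": 0.0615, "dz": 0, "ax": 0, "ay": 0, "az": 0, "gripper": 0.9},
  {"dx": 0.9, "dy": 0.0615, "dz": 0, "ax": 0, "ay": 0, "az": 0, "gripper": 0.9},
  {"dx": 0.9, "dy": 0.0615, "dz": 0, "ax": 0, "ay": 0, "az": 0, "gripper": 0.9},
  {"dx": 0.9, "dy": 0.0615, "dz": 0, "ax": 0, "ay": 0, "az": 0, "gripper": 0.9},
])

```text
clock: 25.72
eef_pos: [525.5, 74.2, 129.3]
eef_rot: [-3.14, 0.0, 1.534]
wrist_force: [0.2, 0.1, -1.2]
finger_gap: 21.9
finger_force: 49.9
```

Emit:
jog_arm([
  {"dx": 0.9, "dy": 0.0615, "dz": 0, "ax": 0, "ay": 0, "az": 0, "gripper": 0.9},
  {"dx": 0.9, "dy": 0.0615, "dz": 0, "ax": 0, "ay": 0, "az": 0, "gripper": 0.9},
  {"dx": 0.9, "dy": 0.0615, "dz": 0, "ax": 0, "ay": 0, "az": 0, "gripper": 0.9},
  {"dx": 0.9, "dy": 0.0615, "dz": 0, "ax": 0, "ay": 0, "az": 0, "gripper": 0.9},
  {"dx": 0.822, "dy": 0, "dz": 0, "ax": 0, "ay": 0, "az": 0, "gripper": 0.9},
  {"dx": 0, "dy": 0, "dz": 0, "ax": 0, "ay": 0, "az": 0, "gripper": 0.9},
  {"dx": 0, "dy": 0, "dz": 0, "ax": 0, "ay": 0, "az": 0, "gripper": 0.9},
])

```text
clock: 26.6
eef_pos: [542.0, 248.4, 129.5]
eef_rot: [-3.14, 0.001, 1.534]
wrist_force: [-0.5, 0.2, -0.4]
finger_gap: 21.6
finger_force: 49.9
```

```bash
python3 f.py
```

```text
[542.7466574  248.02703107 130.15743705] 21.421122971293865 [-0.78 -0.9  -0.52 -1.17 -1.64 -0.9 ] 0.11494186071054935
```

Emit:
jog_arm([
  {"dx": -0.075, "dy": 0, "dz": 0, "ax": 0, "ay": 0, "az": 0, "gripper": 0.9},
  {"dx": 0, "dy": 0, "dz": 0.6, "ax": 0, "ay": 0, "az": 0, "gripper": 0.9},
  {"dx": 0, "dy": 0, "dz": 0.6, "ax": 0, "ay": 0, "az": 0, "gripper": 0.9},
  {"dx": 0, "dy": 0, "dz": 0.5, "ax": 0, "ay": 0, "az": 0, "gripper": 0.9},
  {"dx": 0, "dy": 0, "dz": 0.3, "ax": 0, "ay": 0, "az": 0, "gripper": 0.9},
  {"dx": 0, "dy": 0, "dz": 0, "ax": 0, "ay": 0, "az": 0, "gripper": 0.9},
])

```text
clock: 27.65
eef_pos: [542.3, 245.3, 49.6]
eef_rot: [-3.141, 0.0, 1.534]
wrist_force: [-0.2, 0.6, -0.7]
finger_gap: 21.9
finger_force: 49.9
```

Emit:
jog_arm([
  {"dx": 0, "dy": 0, "dz": 0.2, "ax": 0, "ay": 0, "az": 0, "gripper": 0.9},
  {"dx": 0, "dy": 0, "dz": 0.1, "ax": 0, "ay": 0, "az": 0, "gripper": 0.9},
  {"dx": 0, "dy": 0, "dz": 0.1, "ax": 0, "ay": 0, "az": 0, "gripper": 0.9},
  {"dx": 0, "dy": 0, "dz": 0, "ax": 0, "ay": 0, "az": 0, "gripper": 0.9},
])

```text
clock: 28.15
eef_pos: [542.5, 245.5, 33.9]
eef_rot: [-3.141, 0.0, 1.534]
wrist_force: [0.6, -0.5, -1.0]
finger_gap: 21.3
finger_force: 49.9
```

```bash
python3 f.py
```

```text
[542.65949428 245.55449599  34.24530363] 21.577182679443126 [-0.76 -1.14 -1.14 -2.05 -1.4  -1.36] -0.2087886620796513
```

Emit:
jog_arm([
  {"dx": 0, "dy": 0, "dz": 0.05, "ax": 0, "ay": 0, "az": 0, "gripper": 0.9},
  {"dx": 0, "dy": 0, "dz": 0.04, "ax": 0, "ay": 0, "az": 0, "gripper": 0.9},
  {"dx": 0, "dy": 0, "dz": 0, "ax": 0, "ay": 0, "az": 0, "gripper": 0.9},
])

```text
clock: 28.82
eef_pos: [542.5, 245.5, 30.3]
eef_rot: [-3.141, 0.0, 1.534]
wrist_force: [-0.1, -0.1, -1.4]
finger_gap: 21.6
finger_force: 49.9
```

```bash
python3 f.py
```

```text
[542.61338585 245.5190123   30.51990449] 21.170176243509225 [-1.05 -0.75 -1.38 -1.03 -1.16 -0.97] 0.044016786256229956
```

Emit:
jog_arm([
  {"dx": 0, "dy": 0, "dz": 0.03, "ax": 0, "ay": 0, "az": 0, "gripper": 0.9},
  {"dx": 0, "dy": 0, "dz": 0, "ax": 0, "ay": 0, "az": 0, "gripper": 0.9},
])

```text
clock: 29.38
eef_pos: [542.9, 245.6, 29.7]
eef_rot: [3.141, -0.0, 1.534]
wrist_force: [-0.8, -1.0, 2.7]
finger_gap: 21.8
finger_force: 49.9
```

```bash
python3 f.py
```

```text
[542.89692023 245.53551543  29.70841087] 21.817696968438714 [3.51 5.93 6.23 5.91 6.6  4.8 ] 6.596815520244901
```

Seated: same height and reaction force as at the pick-up. Releasing and retreating.

Emit:
jog_arm([
  {"dx": 0, "dy": 0, "dz": 0, "ax": 0, "ay": 0, "az": 0, "gripper": 0.6},
  {"dx": 0, "dy": 0, "dz": 0, "ax": 0, "ay": 0, "az": 0, "gripper": 0.46},
  {"dx": 0, "dy": 0, "dz": 0, "ax": 0, "ay": 0, "az": 0, "gripper": 0.46},
  {"dx": 0, "dy": 0, "dz": -0.4, "ax": 0, "ay": 0, "az": 0, "gripper": 0.46},
  {"dx": 0, "dy": 0, "dz": -0.9, "ax": 0, "ay": 0, "az": 0, "gripper": 0.46},
  {"dx": 0, "dy": 0, "dz": -0.9, "ax": 0, "ay": 0, "az": 0, "gripper": 0.46},
  {"dx": 0, "dy": 0, "dz": -0.9, "ax": 0, "ay": 0, "az": 0, "gripper": 0.46},
  {"dx": -0.9, "dy": -0.5, "dz": 0, "ax": 0, "ay": 0, "az": 0, "gripper": 0.46},
  {"dx": -0.9, "dy": -0.5, "dz": 0, "ax": 0, "ay": 0, "az": 0, "gripper": 0.46},
])

```text
clock: 30.8
eef_pos: [499.5, 174.4, 154.6]
eef_rot: [3.14, -0.0, 1.534]
wrist_force: [0.6, 0.0, 1.0]
finger_gap: 50.9
finger_force: 0.0
```

Emit:
jog_arm([
  {"dx": -0.9, "dy": -0.8, "dz": 0, "ax": 0, "ay": 0, "az": 0, "gripper": 0.46},
  {"dx": -0.9, "dy": -0.8, "dz": 0, "ax": 0, "ay": 0, "az": 0, "gripper": 0.46},
  {"dx": -0.9, "dy": -0.8, "dz": 0, "ax": 0, "ay": 0, "az": 0, "gripper": 0.46},
  {"dx": -0.5, "dy": 0, "dz": 0, "ax": 0, "ay": 0, "az": 0, "gripper": 0.46},
  {"dx": 0, "dy": 0, "dz": 0, "ax": 0, "ay": 0, "az": 0, "gripper": 0.46},
])

```text
clock: 31.42
eef_pos: [399.5, 50.0, 154.5]
eef_rot: [3.14, -0.0, 1.532]
wrist_force: [-0.8, 0.7, 0.4]
finger_gap: 50.7
finger_force: 0.0
```

Run:
```python
from h import *
t=grab('top'); a=np.load('t2.npy').astype(int); b=t['image'].astype(int)
print(manip.read_state()['eef_pos'],manip.read_state()['finger_gap'])
d=np.abs(a-b).max(2)[185:246,75:165]; print('changed px',(d>30).sum()); ys,xs=np.where(d>30); print((xs+75).tolist()[:60],(ys+185).tolist()[:60])
for n,i in(('before',a),('after',b)):
    g=i.mean(2); print(n,'row219',g[219,86:96].round().tolist(),g[219,142:152].round().tolist(),'col122',g[212:228,122].round().tolist(),'col100',g[212:228,100].round().tolist(),'front',g[244:256,100].round().tolist())
```

```text
[399.62450454  50.6402329  154.16829378] 50.74691325567066
changed px 40
[91, 120, 121, 122, 123, 91, 96, 145, 146, 147, 95, 96, 106, 107, 147, 148, 95, 96, 107, 147, 148, 90, 95, 96, 106, 107, 148, 149, 95, 96, 150, 151, 151, 152, 153, 123, 124, 125, 126, 127] [215, 215, 215, 215, 215, 216, 216, 216, 216, 216, 217, 217, 217, 217, 217, 217, 218, 218, 218, 218, 218, 219, 219, 219, 219, 219, 219, 219, 220, 220, 220, 220, 221, 221, 221, 229, 229, 229, 229, 229]
before row219 [41.0, 40.0, 40.0, 61.0, 46.0, 48.0, 46.0, 48.0, 48.0, 88.0] [55.0, 56.0, 54.0, 34.0, 17.0, 37.0, 105.0, 121.0, 129.0, 135.0] col122 [130.0, 129.0, 131.0, 115.0, 43.0, 52.0, 54.0, 52.0, 53.0, 51.0, 46.0, 44.0, 70.0, 80.0, 83.0, 82.0] col100 [129.0, 127.0, 115.0, 49.0, 81.0, 128.0, 129.0, 127.0, 119.0, 68.0, 50.0, 93.0, 128.0, 128.0, 129.0, 129.0] front [128.0, 126.0, 110.0, 126.0, 187.0, 187.0, 187.0, 170.0, 76.0, 82.0, 81.0, 87.0]
after row219 [42.0, 41.0, 42.0, 61.0, 79.0, 78.0, 56.0, 47.0, 47.0, 46.0] [55.0, 55.0, 54.0, 53.0, 34.0, 13.0, 31.0, 72.0, 112.0, 122.0] col122 [131.0, 130.0, 120.0, 68.0, 49.0, 52.0, 53.0, 52.0, 50.0, 50.0, 46.0, 49.0, 83.0, 81.0, 80.0, 82.0] col100 [129.0, 129.0, 115.0, 53.0, 81.0, 128.0, 128.0, 128.0, 118.0, 69.0, 48.0, 91.0, 129.0, 127.0, 128.0, 129.0] front [128.0, 125.0, 112.0, 132.0, 187.0, 187.0, 187.0, 169.0, 77.0, 82.0, 82.0, 86.0]
```

The probe lies back in the cradle, 3 mm along as intended, and the drawer has not moved. Handing in.

```bash
python3 -c "
from cell import job
print(job.sign_off())"
```

```text
the job is handed in; nothing more can be done
None
```

I handed the job in: all three posts were pressed in order at about 5 N for about a second each, and the probe is back in its cradle with the drawer open about 160 mm; `job.sign_off()` returned no verdict, and I viewed 11 pictures, one over the limit of 10.

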